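# Proof-pull a bonded joint on the spring gauge

## Robot

A 6-joint arm with a two-finger parallel gripper is mounted at the origin on a cart in front of the work surface, level with it; the furniture and walls round the work are solid. World frame = base frame: x ahead of the robot, y to its left, z up, the work surface at z = 0. Lengths are in m, angles in rad, forces in N, time in s.
With the tool pointing down it reaches from about 0.25 to 0.85 m from the base axis. Payload 12.5 kg.
Tool frame: the origin (TCP) lies on the centre line of the jaws, within the pads' length; the fingertips stand 14 mm ahead of it and the grasp point (between the pads) lies 5 mm behind it; z points along the fingers, y is the line along which they close (so a half turn about z gives the same grasp; the last joint's range is limited). The gripper opens to 93 mm and grips with 3 to 60 N. Pads are 15 mm wide; open, the fingers measure 128 mm over their backs; the gripper's body (75 mm by 188 mm) begins 65 mm behind the grasp point.
Start: joints at [1.108, 0.351, 1.652, -0, 1.139, -0.085], TCP at [0.203, 0.511, 0.233] pointing down, gripper open.
Joint ranges: [-2.75, 2.75], [-0.79, 2.1], [0.01, 2.65], [-1.57, 4.71], [0.07, 3.14], [-2.87, 2.87]. Speed limits (rad/s): [2.22, 2.22, 2.79, 3.14, 3.14, 3.14].

## Interface

Orientations are given as a 3x3 rotation matrix whose columns are the frame's x, y, z axes.
In Python, from rig import ctrl, eyes, probe_bus gives the robot as it stands (ctrl), with the cameras (eyes) and the readings (probe_bus).
- The arm moves only by the shell command python3 drive.py [FORCE], which reads ROWS from standard input. ROWS is a JSON list of rows, 1 to 12 of them, each an object with the fields finger_gap (the opening from 0.0 (shut) to 1.0 (fully open)), x, y, z (the shift in shares of the most that a row can go, 1 being 62.5 mm), yaw (a turn about the tool's z in normalised numbers (1 is pi/2 rad)); a field left out counts as zero (the opening has to be given); each row shifts and turns the commanded pose from where the row before left it, along the tool's axes as they then stand; what a row does not reach is not made up. A row lasts 1/8 s, in which the tool goes at most 0.0625 m and 0.188 rad, less where a joint would pass 70% of its speed; a pose out of reach is approached as far as the arm can. The fingers move at their own pace and stop on an object; FORCE is the grip in N (left out, the last holds). Time passes only in rows, so rows that do not move let the fingers close. It prints the time, the measured TCP pose, the force, the opening and the grip force at its end. No shift or turn number may pass 1 either way. Input that does not fit is refused with a message, and nothing moves.
- probe_bus.state(): the state, without advancing time (a new reading comes with each control period).
- eyes.get_image(name): name is "side" or "top"; returns the picture (420x560x3 uint8, blue, green, red); there is no depth.
- eyes.camera_params(name): a dict with "fx", "fy", "cx", "cy" (pixels), "dist_coeffs" ([k1, k2, p1, p2, k3] as OpenCV has them; the pictures are not rectified), "view" (4x4, takes a point from world to camera coordinates). Camera axes: x right, y down, z forward; pixel columns grow to the right and rows downward; lengths in m; the calibration is good to about 2 mm. A picture is of the moment at which its call begins. camera_params takes no time and is no camera call.
- ctrl.close_job(): hands the job in; it is judged then, once.
The state is a dict: "time": time; "joint_pos": joint angles; "qd": joint speeds; "tau": joint torques, N m; "ee_pos": TCP position; "eef_rot": TCP orientation; "force": force on the tool from outside, world axes, zero at the start; "torque": the same for the moment, N m; "opening": opening from 0.0 (shut) to 1.0 (fully open); "grasp_force": force on a finger pad.
Only numpy, scipy, OpenCV 4.12 (cv2) and the standard library are available. Lean on these libraries where they do the work, as an engineer would, in place of code of your own. Each camera call takes 0.05 s, during which the arm holds its last target. There are 200 camera calls.

## Task

Proof-pull the bonded coupon in the pull-test fixture: first push the red drag pointer, which still shows the last and higher reading, back to zero against the black index. Then draw the gauge's handle out, away from the clamp, until the black index stands within the green band, not past it, and keep it there for two seconds. Ease the handle fully home without letting it snap back, and leave the red pointer standing in the green band as the record of the pull; do not shift the green clip or knock the notebook or oil bottle beside the work.

Things in the scene. Friction and masses are not known exactly. Their poses are not given: they have to be found in the camera images.
- fixture: pull-test fixture bolted to the bench: aluminium bed 130x470x12 mm with a blue spring gauge (64x206x30 mm, white scale up, 56 mm high) and at its +y end a toggle clamp (to y +415 mm, 106 mm high) that holds a bonded coupon hooked to the gauge. Origin on the bench under the gauge's middle; z up, y along the gauge from handle to clamp. Scale zero at y +75 mm; readings grow towards -y.
- pull_slide (a joint): travel of the gauge's sprung pull slide in m (black index, rod and handle together): 0 fully home, grows to 0.130 as the handle is drawn out along the fixture's -y. A spring draws it home: about 2 N at 0 plus 150 N/m; let go far out it snaps back hard.
- handle_grip (a point): middle of the black grip bar of the stirrup handle (bar 18 mm thick, 80 mm long along the fixture's x, its axis 40 mm above the bench); axes as the fixture's. Moves with pull_slide. 44 mm are free between the bar and the stirrup's cross-piece on the clamp side; bare bench below and outside. Grip from above with the fingers closing along the fixture's y.
- index_edge (a point): leading (-y) edge of the black index bar over the scale, which is its reading; the bar is 50 mm long across the scale. Axes as the fixture's. Moves with pull_slide.
- drag_pointer (a joint): reading of the red drag pointer in m: 0 at the scale's zero, grows to 0.130 along the fixture's -y. Friction (about 0.8 N) keeps it where it is left. The index pushes it out ahead of itself and leaves it standing on its way back; when the two touch, their joint values are equal. At the start it stands beyond the green band.
- pointer_edge (a point): trailing (+y) edge of the red drag pointer's thin blade over the scale, which is its reading; touches the index's leading edge when pushed. Axes as the fixture's.
- pointer_tab (a point): point in the red drag pointer's upright tab, 12 mm below its top: tab 26 mm wide along x, 10 mm thick along y, standing 70 to 107 mm above the bench on the far (+x) half of the gauge; the black index under it is 62 mm high. Axes as the fixture's. Take it with the fingers closing along the fixture's y, or push it towards +y.
- limit_clip (a joint): position of the green limit clip on the scale in m (middle of its green band), in the same measure as pull_slide and drag_pointer. A stiff clip on the near (-x) edge of the gauge, set for this test; it must not be shifted.
- green_band (a point): middle of the green band on the scale; the band is 16 mm wide along y, so it reaches 8 mm to either side. Axes as the fixture's.
- notebook: brown notebook 210 x 152 x 13 mm, lying right of the work; origin under its middle. A bystander.
- oil_bottle: small green oil bottle with a red spout, 57 x 57 x 156 mm, behind the work; origin under its middle. A bystander.

How it is judged:
By the outcome, as a careful person would: the job done as asked, in the order asked, and still so for the second after the job is handed in, with the robot touching nothing.
It also fails if it takes over 61 s, if anything falls off the work surface, if the arm or the gripper's body presses on something with over 40 N, if the wrist force passes 120 N, or if a joint passes its speed limit or range.

## Working session

There is one attempt and no reset: what is moved stays moved. The work goes in short steps, Python scripts to look and compute and a shell command to move; the robot and the scene stay as the last step left them, time stands still between calls to the robot, and variables do not carry over. Pictures are saved under pics/ and viewed, at most 11 in all, crops included, and the job is handed in when it is done.

```bash
ls; mkdir -p pics; python3 - <<'E'
from rig import ctrl, eyes, probe_bus
import cv2
for n in("side","top"):
    cv2.imwrite(f"pics/{n}0.png",eyes.get_image(n)); p=eyes.camera_params(n); print(n,p)
s=probe_bus.state();print(s)
E
```

```text
drive.py
pics
rig.py
side {'fx': 436.98906907608443, 'fy': 436.98906907608443, 'cx': 274.0700468592193, 'cy': 200.22784678947096, 'dist_coeffs': array([-0.09053445,  0.        ,  0.        ,  0.        ,  0.        ]), 'view': array([[ 0.95013612, -0.31180081, -0.00464804, -0.64108597],
       [-0.20799781, -0.62257599, -0.75441106,  0.09851258],
       [ 0.23233222,  0.71775998, -0.65638582,  1.34139462],
       [ 0.        ,  0.        ,  0.        ,  1.        ]])}
top {'fx': 432.4793642902528, 'fy': 432.4793642902528, 'cx': 275.9081869044343, 'cy': 212.26268410464093, 'dist_coeffs': array([-0.0474983,  0.       ,  0.       ,  0.       ,  0.       ]), 'view': array([[-0.02397203, -0.99932157, -0.02795963, -0.11841277],
       [-0.99474238,  0.02662889, -0.09888627,  0.63772205],
       [ 0.09956372,  0.02544212, -0.99470587,  1.30084255],
       [ 0.        ,  0.        ,  0.        ,  1.        ]])}
{'time': 0.1, 'joint_pos': array([ 1.10840017e+00,  3.51165485e-01,  1.65233267e+00, -1.43501031e-05,
        1.13906257e+00, -8.45993709e-02]), 'qd': array([-0.00079004, -0.00099141, -0.00059023, -0.00108458, -0.0012015 ,
        0.00136126]), 'tau': array([ 7.15109491e-04, -4.98029315e+01, -2.85703808e+01,  7.00838515e-02,
        2.39269162e-02, -4.96949860e-05]), 'ee_pos': array([0.20273705, 0.51097629, 0.23217491]), 'eef_rot': array([[-9.29481799e-01,  3.68867738e-01, -4.20188512e-04],
       [ 3.68867971e-01,  9.29481393e-01, -8.72229473e-04],
       [ 6.88200909e-05, -9.65715504e-04, -9.99999531e-01]]), 'force': array([0.29160143, 0.16849956, 0.24957523]), 'torque': array([-0.03117001,  0.03291361,  0.04995809]), 'grasp_force': 0.0, 'opening': 1.0001882683297996}
```

View pics/side0.png

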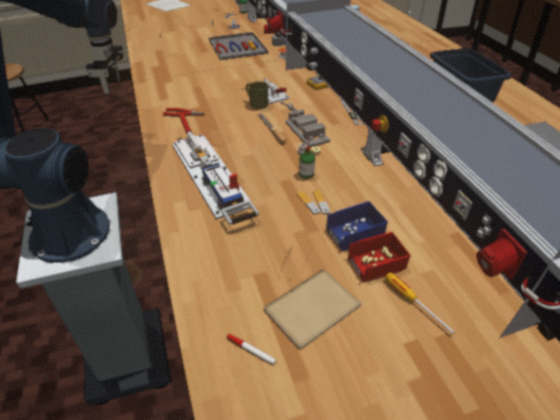

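View pics/top0.png

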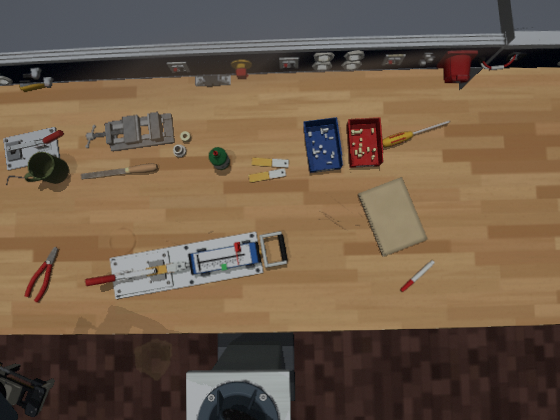

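Side view: fixture from the clamp (≈190,140) to the handle (≈238,215), red tab at ≈(234,180). Top view: gauge centre ≈(224,257), grip bar ≈(283,249), red tab ≈(237,247), green clip ≈(223,266). I'll enlarge both.

```bash
python3 - <<'E'
import cv2
t=cv2.imread("pics/top0.png")[222:297,170:300]; s=cv2.imread("pics/side0.png")[150:240,170:270]
cv2.imwrite("pics/c1.png",cv2.resize(t,None,fx=6,fy=6,interpolation=cv2.INTER_CUBIC))
cv2.imwrite("pics/c2.png",cv2.resize(s,None,fx=6,fy=6,interpolation=cv2.INTER_CUBIC))
E
```

```text
(no output)
```

View pics/c1.png

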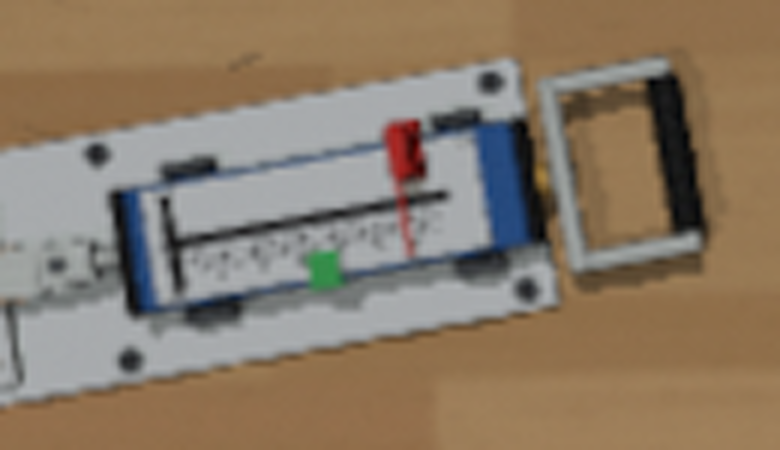

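View pics/c2.png

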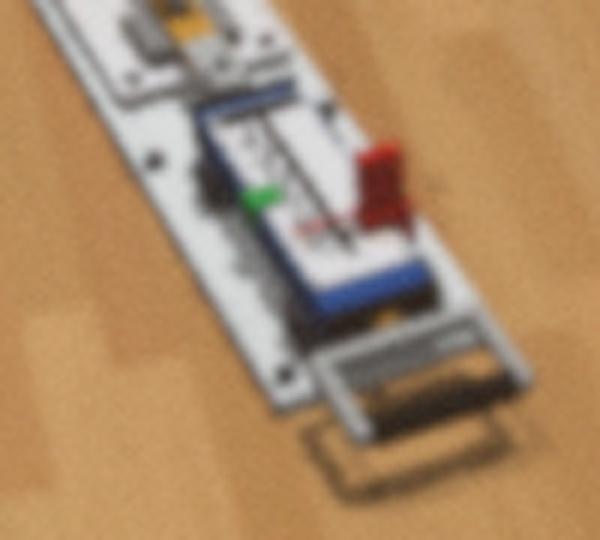

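Top crop (6x, offset 170,222): index leading edge ≈(180,243), green band centre (325,270), red blade ≈(407,220), red tab (405,150), grip bar (679,155), bed bolts (97,154), (490,82), (130,360), (528,289). Side crop (6x, offset 170,150): grip bar centre (445,402), tab top (380,155), green (263,197).

```bash
cat >h.py <<'E'
import cv2,numpy as np
from rig import ctrl, eyes, probe_bus
def ray(n,px):
    p=eyes.camera_params(n);K=np.array([[p["fx"],0,p["cx"]],[0,p["fy"],p["cy"]],[0,0,1]])
    u=cv2.undistortPoints(np.array([[px]],float),K,p["dist_coeffs"])[0,0]
    R,t=p["view"][:3,:3],p["view"][:3,3]
    return -R.T@t,R.T@np.array([u[0],u[1],1])
def plane(n,px,z):
    c,d=ray(n,px);return c+d*(z-c[2])/d[2]
def tri(a,b):
    c1,d1=ray("top",a);c2,d2=ray("side",b)
    s=np.linalg.lstsq(np.c_[d1,-d2],c2-c1,rcond=None)[0];p,q=c1+s[0]*d1,c2+s[1]*d2
    return (p+q)/2,np.linalg.norm(p-q)
def blobs(img,lo,hi,roi,amin=8):
    x0,y0,x1,y1=roi;m=cv2.inRange(cv2.cvtColor(img[y0:y1,x0:x1],cv2.COLOR_BGR2HSV),lo,hi)
    n,_,st,ce=cv2.connectedComponentsWithStats(m)
    return [(ce[i]+[x0,y0],st[i]+[x0,y0,0,0,0]) for i in range(1,n) if st[i][4]>=amin]
GREEN=((45,90,40),(85,255,255));RED=((0,130,60),(8,255,255));BLACK=((0,0,0),(180,255,55))
TR=(170,222,300,300);SR=(165,130,275,240)
def tc(x,y):return (170+x/6-.42,222+y/6-.42)
def sc(x,y):return (170+x/6-.42,150+y/6-.42)
E
python3 - <<'E'
from h import *
np.set_printoptions(precision=4,suppress=True)
t=cv2.imread("pics/top0.png");s=cv2.imread("pics/side0.png")
for nm,c in(("g",GREEN),("r",RED),("k",BLACK)):
    for n,i,r in(("top",t,TR),("side",s,SR)):
        for b in blobs(i,*c,r):print(nm,n,b[0],b[1])
print("bar",tri(tc(679,155),sc(445,402)),"green",tri(tc(325,270),sc(263,197)),"tabtop",tri(tc(404,130),sc(380,152)))
B=[plane("top",tc(*p),.012)[:2] for p in((97,154),(490,82),(130,360),(528,289))]
d=(B[1]-B[0])+(B[3]-B[2]);f=-d/np.linalg.norm(d);print("bolts",B,"yaw",np.arctan2(-f[0],f[1]))
e=np.array([f[1],-f[0]]);print("yaxis",f,"xaxis",e)
for nm,p,z in(("idx",tc(180,243),.062),("green",tc(325,270),.058),("blade",tc(407,225),.06),("bar",tc(679,155),.045),("tabtop",tc(404,135),.107)):
    P=plane("top",p,z);print(nm,P,"along",P[:2]@f,"across",P[:2]@e)
E
```

```text
g top [223.7    266.7333] [221 264   7   6  30]
g side [212.2    182.9333] [210 182   6   4  15]
r top [237.1522 246.6304] [234 242   7  10  46]
r side [233.5568 180.6477] [230 174   9  14  88]
k top [282.2071 247.1571] [278 234  10  27 140]
k top [245.625 242.   ] [243 241   7   3   8]
k top [257.8704 252.0556] [255 242   6  21  54]
k top [201.7778 250.    ] [198 249   8   3   9]
k top [190.5143 264.0571] [189 254   5  20  35]
k top [198.7692 263.6923] [198 259   3  11  13]
k top [250.     264.6364] [246 264   8   2  11]
k top [205.2    272.8667] [201 272   9   3  15]
k side [206.3333 181.0667] [205 179   4   5  15]
k side [238.6 199.6] [236 198   6   4  15]
k side [225.6    203.5778] [219 200  16   7  45]
k side [242.9636 217.6   ] [233 214  22   9  55]
bar (array([ 0.5269, -0.1532,  0.046 ]), np.float64(0.0020329929994807577)) green (array([0.4731, 0.0246, 0.0573]), np.float64(0.0008042518104643215)) tabtop (array([ 0.5358, -0.021 ,  0.1068]), np.float64(0.008467584968125556))
bolts [array([0.5342, 0.1498]), array([ 0.5666, -0.0557]), array([0.4277, 0.1332]), array([ 0.4597, -0.0733])] yaw 0.15493591831626177
yaxis [-0.1543  0.988 ] xaxis [0.988  0.1543]
idx [0.4878 0.0964 0.062 ] along 0.019985450718224385 across 0.4968259043345075
green [0.4728 0.0246 0.058 ] along -0.04868667107475765 across 0.47089546649929664
blade [ 0.4942 -0.017   0.06  ] along -0.0930784024022293 across 0.4856175237192161
bar [ 0.5259 -0.153   0.045 ] along -0.23233818747524898 across 0.49598562055277184
tabtop [ 0.5376 -0.0218  0.107 ] along -0.10445622138755079 across 0.5277623882458684
```

Fixture yaw is 0.155, index home at 0 and band centre at a pull of about 0.069. Turn first, then travel above the tab.

The rows are not in the units I measure in: shifts go in shares of 62.5 mm and turns go in shares of pi/2 rad. I convert before sending: -0.178 rad is -0.1133.

```bash
echo '[{"finger_gap":0.5,"yaw":-0.1133},{"finger_gap":0.5,"yaw":-0.1133},{"finger_gap":0.5,"yaw":-0.1127}]' | python3 drive.py 5; echo '[{"finger_gap":0.5,"x":-0.3296,"y":-0.768},{"finger_gap":0.5,"x":-0.3296,"y":-0.768},{"finger_gap":0.5,"x":-0.3296,"y":-0.768},{"finger_gap":0.5,"x":-0.3296,"y":-0.768},{"finger_gap":0.5,"x":-0.3296,"y":-0.768},{"finger_gap":0.5,"x":-0.3296,"y":-0.768},{"finger_gap":0.5,"x":-0.3296,"y":-0.768},{"finger_gap":0.5,"x":-0.3296,"y":-0.768},{"finger_gap":0.5,"x":-0.3296,"y":-0.768},{"finger_gap":0.5,"x":-0.3296,"y":-0.768},{"finger_gap":0.5,"x":-0.3296,"y":-0.768},{"finger_gap":0.5,"x":-0.3296,"y":-0.768}]' | python3 drive.py
cat >w.py <<'E'
from h import *
import sys
s=probe_bus.state();f=np.array([-.1543,.988]);e=np.array([.988,.1543]);p=s["ee_pos"]
print("t %.2f along %.4f across %.4f z %.4f"%(s["time"],p[:2]@f,p[:2]@e,p[2]),"yaw %.4f"%np.arctan2(-s["eef_rot"][0,1],s["eef_rot"][1,1]),"F along %.2f across %.2f z %.2f"%(s["force"][:2]@f,s["force"][:2]@e,s["force"][2]),"open %.3f grip %.1f"%(s["opening"],s["grasp_force"]))
E
python3 w.py
```

```text
time: 0.48
ee_pos: [0.2028, 0.511, 0.2323]
eef_rot: [[-0.987, -0.16, -0.0], [-0.16, 0.987, -0.001], [0.0, -0.001, -1.0]]
force: [0.4, 0.2, 1.0]
opening: 0.724
grasp_force: 0.0
time: 1.98
ee_pos: [0.5367, -0.0213, 0.2324]
eef_rot: [[-0.988, -0.154, -0.0], [-0.154, 0.988, 0.0], [0.0, 0.0, -1.0]]
force: [0.7, 0.5, -0.3]
opening: 0.497
grasp_force: 0.0
t 1.98 along -0.1038 across 0.5270 z 0.2324 yaw 0.1550 F along 0.39 across 0.75 z -0.30 open 0.497 grip 0.0
```

Converted, 0.04 m is 0.64, 0.035 m is 0.56.

```bash
echo '[{"finger_gap":0.5,"z":0.64},{"finger_gap":0.5,"z":0.64},{"finger_gap":0.5,"z":0.56},{"finger_gap":0.5,"z":0.352},{"finger_gap":0.5}]' | python3 drive.py 4; python3 w.py; echo '[{"finger_gap":0.06},{"finger_gap":0.06},{"finger_gap":0.06},{"finger_gap":0.06},{"finger_gap":0.06},{"finger_gap":0.06}]' | python3 drive.py 4; python3 w.py
```

```text
time: 2.6
ee_pos: [0.5351, -0.0196, 0.0943]
eef_rot: [[-0.988, -0.155, -0.003], [-0.155, 0.988, 0.0], [0.003, 0.001, -1.0]]
force: [0.0, -0.4, 0.6]
opening: 0.498
grasp_force: 0.0
t 2.60 along -0.1019 across 0.5257 z 0.0943 yaw 0.1552 F along -0.44 across -0.05 z 0.65 open 0.498 grip 0.0
time: 3.35
ee_pos: [0.5363, -0.0197, 0.0959]
eef_rot: [[-0.988, -0.155, 0.001], [-0.155, 0.988, -0.0], [-0.001, -0.0, -1.0]]
force: [0.1, 0.6, 4.6]
opening: 0.109
grasp_force: 4.0
t 3.35 along -0.1022 across 0.5269 z 0.0959 yaw 0.1552 F along 0.61 across 0.16 z 4.56 open 0.109 grip 4.0
```

Converted, 0.015 m is 0.24, 0.01 m is 0.16.

```bash
echo '[{"finger_gap":0.06,"y":0.16},{"finger_gap":0.06,"y":0.24},{"finger_gap":0.06,"y":0.24},{"finger_gap":0.06,"y":0.24},{"finger_gap":0.06,"y":0.24},{"finger_gap":0.06,"y":0.24},{"finger_gap":0.06,"y":0.16},{"finger_gap":0.06,"y":0.08},{"finger_gap":0.06}]' | python3 drive.py; python3 w.py; echo '[{"finger_gap":0.06,"y":0.032},{"finger_gap":0.06,"y":0.032},{"finger_gap":0.06,"y":0.032},{"finger_gap":0.06,"y":0.032},{"finger_gap":0.06}]' | python3 drive.py;python3 w.py
python3 - <<'E'
from h import *
t=eyes.get_image("top");s=eyes.get_image("side");a=cv2.resize(t[222:297,170:300],None,fx=4,fy=4,interpolation=2);b=cv2.resize(s[150:225,170:240],None,fx=4,fy=4,interpolation=2)
cv2.imwrite("pics/m1.png",np.hstack([a,b]))
E
```

```text
time: 4.47
ee_pos: [0.5206, 0.0803, 0.0959]
eef_rot: [[-0.988, -0.155, 0.001], [-0.155, 0.988, 0.0], [-0.001, 0.0, -1.0]]
force: [-0.1, 0.7, 5.9]
opening: 0.109
grasp_force: 4.0
t 4.47 along -0.0010 across 0.5268 z 0.0959 yaw 0.1559 F along 0.71 across 0.02 z 5.88 open 0.109 grip 4.0
time: 5.1
ee_pos: [0.5194, 0.088, 0.0959]
eef_rot: [[-0.988, -0.155, 0.001], [-0.155, 0.988, 0.0], [-0.001, 0.0, -1.0]]
force: [0.5, 0.8, 6.0]
opening: 0.108
grasp_force: 4.0
t 5.10 along 0.0068 across 0.5268 z 0.0959 yaw 0.1557 F along 0.73 across 0.63 z 5.97 open 0.108 grip 4.0
```

View pics/m1.png

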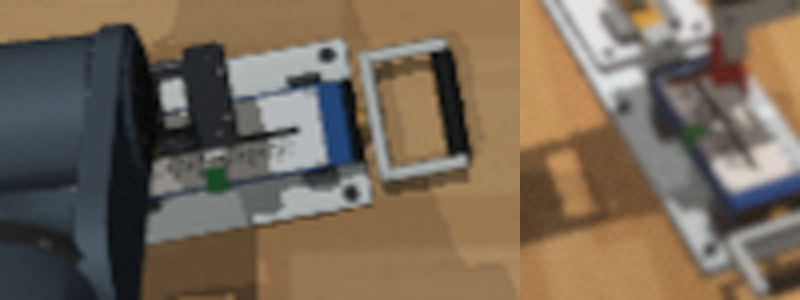

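The tab is still held and the pointer has come about 109 mm; it is now close to the index, with no contact force yet. Go on in small steps.

Converted, 0.001 m is 0.016.

```bash
for i in 1 2 3; do :; done; echo '[{"finger_gap":0.06,"y":0.016},{"finger_gap":0.06,"y":0.016},{"finger_gap":0.06}]' | python3 drive.py; python3 w.py; echo '[{"finger_gap":0.06,"y":0.016},{"finger_gap":0.06,"y":0.016},{"finger_gap":0.06}]' | python3 drive.py; python3 w.py
```

```text
time: 5.58
ee_pos: [0.5191, 0.0898, 0.0959]
eef_rot: [[-0.988, -0.155, 0.001], [-0.155, 0.988, 0.0], [-0.001, -0.0, -1.0]]
force: [-0.2, -0.6, 5.5]
opening: 0.105
grasp_force: 4.0
t 5.58 along 0.0087 across 0.5268 z 0.0959 yaw 0.1557 F along -0.56 across -0.25 z 5.48 open 0.105 grip 4.0
time: 5.95
ee_pos: [0.5188, 0.0918, 0.0959]
eef_rot: [[-0.988, -0.155, 0.001], [-0.155, 0.988, 0.0], [-0.001, -0.0, -1.0]]
force: [-0.5, 0.4, 5.7]
opening: 0.107
grasp_force: 4.0
t 5.95 along 0.0106 across 0.5267 z 0.0959 yaw 0.1556 F along 0.49 across -0.45 z 5.66 open 0.107 grip 4.0
```

Converted, 0.001 m is 0.016.

```bash
echo '[{"finger_gap":0.06,"y":0.016},{"finger_gap":0.06,"y":0.016},{"finger_gap":0.06}]' | python3 drive.py; python3 w.py; python3 - <<'E'
from h import *
t=eyes.get_image("side")
cv2.imwrite("pics/m2.png",cv2.resize(t[140:215,165:265],None,fx=8,fy=8,interpolation=2))
E
```

```text
time: 6.32
ee_pos: [0.5185, 0.0938, 0.0959]
eef_rot: [[-0.988, -0.155, 0.001], [-0.155, 0.988, 0.0], [-0.001, -0.0, -1.0]]
force: [-0.4, -0.3, 5.1]
opening: 0.11
grasp_force: 4.0
t 6.33 along 0.0127 across 0.5267 z 0.0959 yaw 0.1557 F along -0.19 across -0.47 z 5.08 open 0.110 grip 4.0
```

View pics/m2.png

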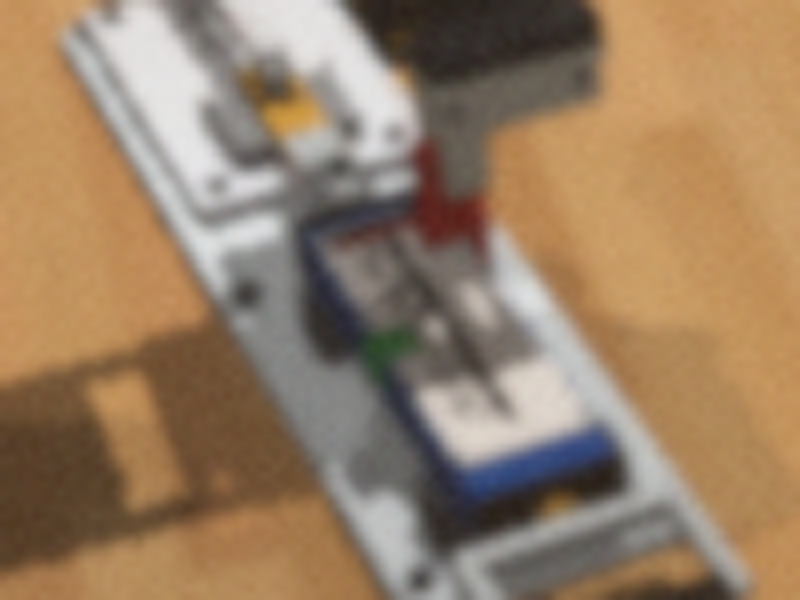

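The blade, at (360,235), lies next to the gauge's blue end. There is still no reaction force, so advance until contact.

Converted, 0.001 m is 0.016.

```bash
echo '[{"finger_gap":0.06,"y":0.016},{"finger_gap":0.06}]' | python3 drive.py; python3 w.py; echo '[{"finger_gap":0.06,"y":0.016},{"finger_gap":0.06}]' | python3 drive.py; python3 w.py
```

```text
time: 6.62
ee_pos: [0.5184, 0.0948, 0.0959]
eef_rot: [[-0.988, -0.155, 0.001], [-0.155, 0.988, 0.0], [-0.001, -0.0, -1.0]]
force: [0.2, 0.7, 6.1]
opening: 0.11
grasp_force: 4.0
t 6.62 along 0.0136 across 0.5268 z 0.0959 yaw 0.1556 F along 0.70 across 0.32 z 6.13 open 0.110 grip 4.0
time: 6.88
ee_pos: [0.5182, 0.0958, 0.0959]
eef_rot: [[-0.988, -0.155, 0.001], [-0.155, 0.988, 0.0], [-0.001, -0.0, -1.0]]
force: [-0.1, 0.8, 4.8]
opening: 0.107
grasp_force: 4.0
t 6.88 along 0.0146 across 0.5267 z 0.0959 yaw 0.1556 F along 0.82 across 0.07 z 4.84 open 0.107 grip 4.0
```

```bash
python3 - <<'E'
from h import *
f=np.array([-.1543,.988]);e=np.array([.988,.1543])
t=eyes.get_image("side")
def m2(x,y):return (165+x/8-.44,140+y/8-.44)
for nm,p in(("init",sc(300,230)),("init",sc(330,226)),("now",m2(340,243)),("now",m2(385,226))):
    P=plane("side",p,.060)[:2];print(nm,P@f,P@e)
old=cv2.imread("pics/side0.png")
cv2.imwrite("pics/m3.png",np.hstack([cv2.resize(i[155:195,195:245],None,fx=8,fy=8,interpolation=cv2.INTER_CUBIC) for i in(old,t)]))
E
```

```text
init -0.08795332378086193 0.47813096006232886
init -0.09224582708214543 0.49375620943133036
now 0.021423547185665512 0.47584540651933277
now 0.02383896985390775 0.49716180423628814
```

View pics/m3.png

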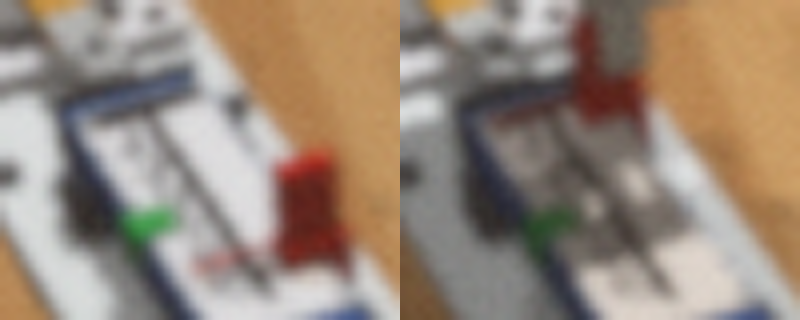

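The red blade, right panel (500–550, 120–105), now lies about where the index lay at the start (left panel, 105–165, 118–108). Feel for the stop.

Converted, 0.001 m is 0.016.

```bash
echo '[{"finger_gap":0.06,"y":0.016},{"finger_gap":0.06}]' | python3 drive.py >/dev/null; python3 w.py; echo '[{"finger_gap":0.06,"y":0.016},{"finger_gap":0.06}]' | python3 drive.py>/dev/null; python3 w.py;echo '[{"finger_gap":0.06,"y":0.016},{"finger_gap":0.06}]' | python3 drive.py>/dev/null; python3 w.py
```

```text
t 7.17 along 0.0156 across 0.5268 z 0.0959 yaw 0.1557 F along -0.46 across 0.05 z 5.30 open 0.105 grip 4.0
t 7.42 along 0.0166 across 0.5268 z 0.0959 yaw 0.1556 F along -0.20 across 0.12 z 5.66 open 0.106 grip 4.0
t 7.67 along 0.0172 across 0.5267 z 0.0958 yaw 0.1558 F along -2.71 across 0.54 z 5.78 open 0.108 grip 4.0
```

Contact at 0.0167 (−2.7 N). Press a little more, release and rise.

Converted, 0.0005 m is 0.008.

```bash
echo '[{"finger_gap":0.06,"y":0.008},{"finger_gap":0.06},{"finger_gap":0.06}]' | python3 drive.py; python3 w.py; echo '[{"finger_gap":0.25},{"finger_gap":0.25},{"finger_gap":0.25},{"finger_gap":0.25},{"finger_gap":0.25,"z":-0.48},{"finger_gap":0.25,"z":-0.48},{"finger_gap":0.25,"z":-0.48},{"finger_gap":0.5,"y":-0.8,"z":-0.32},{"finger_gap":0.5,"y":-0.8},{"finger_gap":0.5,"y":-0.8},{"finger_gap":0.5,"y":-0.8},{"finger_gap":0.5,"y":-0.8}]' | python3 drive.py; python3 w.py
python3 - <<'E'
from h import *
f=np.array([-.1543,.988]);e=np.array([.988,.1543])
t=eyes.get_image("top");s=eyes.get_image("side")
a=cv2.resize(t[222:297,170:300],None,fx=6,fy=6,interpolation=2)
cv2.imwrite("pics/m4.png",a)
cv2.imwrite("pics/side4.png",s)
for n,i,r in(("top",t,TR),("side",s,SR)):
    for c in(RED,GREEN):
        for b in blobs(i,*c,r):print(n,b)
E
```

```text
time: 8.05
ee_pos: [0.5178, 0.0984, 0.0958]
eef_rot: [[-0.988, -0.155, 0.001], [-0.155, 0.988, -0.001], [-0.001, -0.001, -1.0]]
force: [0.5, -6.1, 4.8]
opening: 0.104
grasp_force: 4.0
t 8.05 along 0.0173 across 0.5267 z 0.0958 yaw 0.1558 F along -6.12 across -0.48 z 4.81 open 0.104 grip 4.0
time: 9.55
ee_pos: [0.5563, -0.1502, 0.2056]
eef_rot: [[-0.988, -0.155, 0.0], [-0.155, 0.988, 0.0], [-0.0, 0.0, -1.0]]
force: [-0.1, 0.2, 0.0]
opening: 0.501
grasp_force: 0.0
t 9.55 along -0.2342 across 0.5265 z 0.2056 yaw 0.1551 F along 0.22 across -0.02 z 0.03 open 0.501 grip 0.0
top (array([199.02816901, 255.49295775]), array([196, 249,   7,  21,  71]))
top (array([223.7       , 266.73333333]), array([221, 264,   7,   6,  30]))
side (array([220.23376623, 162.23376623]), array([217, 156,   8,  13,  77]))
side (array([212.375 , 182.9375]), array([210, 182,   6,   4,  16]))
```

View pics/m4.png

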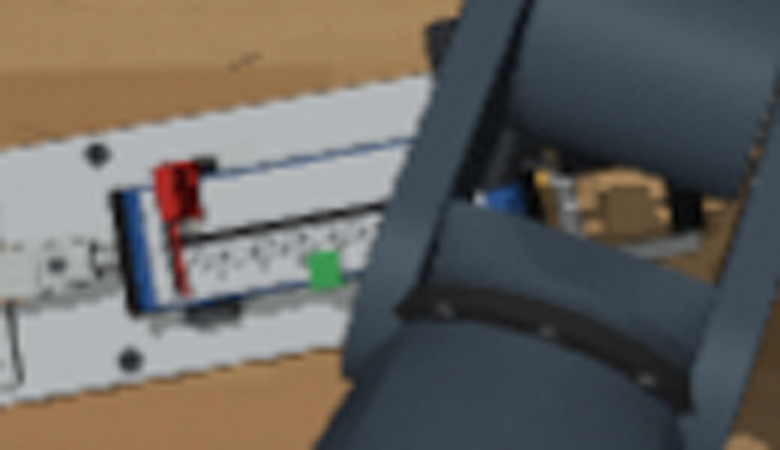

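The red pointer stands at zero on the index (blade x≈176–183); green is undisturbed at (325,270), i.e. a reading of about 69 mm. Now the handle.

Converted, 0.04 m is 0.64, 0.0015 m is 0.024.

```bash
echo '[{"finger_gap":0.42,"x":0.488,"y":0.024},{"finger_gap":0.42,"z":0.64},{"finger_gap":0.42,"z":0.64},{"finger_gap":0.42,"z":0.64},{"finger_gap":0.42,"z":0.48},{"finger_gap":0.42,"z":0.32},{"finger_gap":0.42}]' | python3 drive.py 5; python3 w.py; echo '[{"finger_gap":0.15},{"finger_gap":0.15},{"finger_gap":0.15},{"finger_gap":0.15},{"finger_gap":0.15}]' | python3 drive.py 5; python3 w.py
```

```text
time: 10.52
ee_pos: [0.5251, -0.151, 0.0346]
eef_rot: [[-0.988, -0.155, -0.003], [-0.155, 0.988, 0.001], [0.002, 0.001, -1.0]]
force: [0.1, 0.6, 0.5]
opening: 0.418
grasp_force: 0.0
t 10.53 along -0.2302 across 0.4955 z 0.0346 yaw 0.1555 F along 0.54 across 0.15 z 0.46 open 0.418 grip 0.0
time: 11.15
ee_pos: [0.5264, -0.1518, 0.0364]
eef_rot: [[-0.988, -0.154, 0.001], [-0.154, 0.988, -0.0], [-0.001, -0.0, -1.0]]
force: [-0.4, 2.7, 6.3]
opening: 0.195
grasp_force: 5.0
t 11.15 along -0.2312 across 0.4967 z 0.0364 yaw 0.1551 F along 2.74 across 0.06 z 6.34 open 0.195 grip 5.0
```

Converted, -0.008 m is -0.128, -0.006 m is -0.096.

```bash
echo '[{"finger_gap":0.1},{"finger_gap":0.1}]' | python3 drive.py 40; python3 w.py; echo '[{"finger_gap":0.1,"y":-0.048},{"finger_gap":0.1,"y":-0.096},{"finger_gap":0.1,"y":-0.128},{"finger_gap":0.1,"y":-0.128},{"finger_gap":0.1,"y":-0.128},{"finger_gap":0.1,"y":-0.128},{"finger_gap":0.1,"y":-0.128},{"finger_gap":0.1,"y":-0.096},{"finger_gap":0.1,"y":-0.064},{"finger_gap":0.1,"y":-0.016},{"finger_gap":0.1},{"finger_gap":0.1}]' | python3 drive.py; python3 w.py
python3 - <<'E'
from h import *
t=eyes.get_image("top");s=eyes.get_image("side")
a=cv2.resize(t[235:285,180:260],None,fx=5,fy=5,interpolation=2);b=cv2.resize(s[155:205,190:250],None,fx=5,fy=5,interpolation=2)
cv2.imwrite("pics/m5.png",np.hstack([a,b]))
E
```

```text
time: 11.4
ee_pos: [0.5264, -0.1518, 0.0365]
eef_rot: [[-0.988, -0.155, 0.001], [-0.155, 0.988, -0.0], [-0.001, -0.0, -1.0]]
force: [0.3, 3.7, 6.9]
opening: 0.183
grasp_force: 40.0
t 11.40 along -0.2312 across 0.4967 z 0.0365 yaw 0.1551 F along 3.56 across 0.84 z 6.86 open 0.183 grip 40.0
time: 12.9
ee_pos: [0.5355, -0.2099, 0.0364]
eef_rot: [[-0.988, -0.154, 0.0], [-0.154, 0.988, 0.001], [-0.001, 0.001, -1.0]]
force: [0.4, 10.9, 9.9]
opening: 0.183
grasp_force: 40.0
t 12.90 along -0.2900 across 0.4967 z 0.0364 yaw 0.1549 F along 10.68 across 2.06 z 9.85 open 0.183 grip 40.0
```

View pics/m5.png

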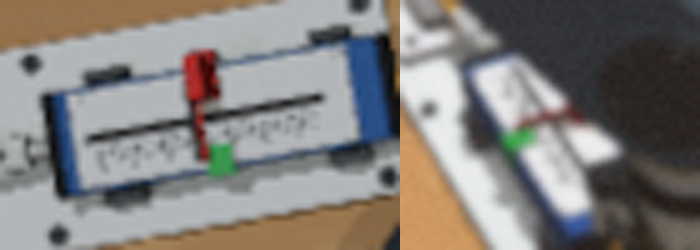

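The blade, with the index behind it, is at (204,150) in the top panel; the green centre at (221,159) is about 9.5 mm further on. Draw 9.5 mm more and check.

Converted, -0.003 m is -0.048, -0.002 m is -0.032.

```bash
echo '[{"finger_gap":0.1,"y":-0.032},{"finger_gap":0.1,"y":-0.048},{"finger_gap":0.1,"y":-0.048},{"finger_gap":0.1,"y":-0.024},{"finger_gap":0.1}]' | python3 drive.py; python3 w.py
python3 - <<'E'
from h import *
t=eyes.get_image("top");s=eyes.get_image("side")
a=cv2.resize(t[240:280,200:250],None,fx=8,fy=8,interpolation=2);b=cv2.resize(s[160:200,195:245],None,fx=8,fy=8,interpolation=2)
cv2.imwrite("pics/m6.png",np.hstack([a,b]))
E
```

```text
time: 13.62
ee_pos: [0.5369, -0.2191, 0.0364]
eef_rot: [[-0.988, -0.154, 0.0], [-0.154, 0.988, 0.002], [-0.0, 0.002, -1.0]]
force: [1.4, 11.7, 10.6]
opening: 0.182
grasp_force: 40.0
t 13.62 along -0.2993 across 0.4967 z 0.0364 yaw 0.1550 F along 11.35 across 3.16 z 10.63 open 0.182 grip 40.0
```

View pics/m6.png

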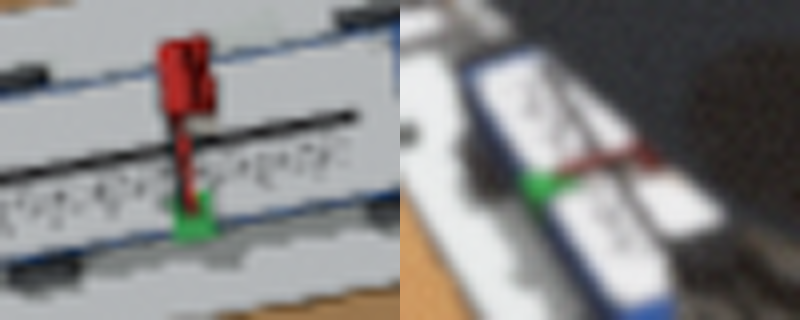

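The blade meets the green band about 2 mm short of its middle (≈190 against 195 px, band 174–216): well inside. Add 1 mm and hold.

Converted, -0.001 m is -0.016.

```bash
echo '[{"finger_gap":0.1,"y":-0.016},{"finger_gap":0.1},{"finger_gap":0.1},{"finger_gap":0.1},{"finger_gap":0.1},{"finger_gap":0.1},{"finger_gap":0.1},{"finger_gap":0.1},{"finger_gap":0.1},{"finger_gap":0.1},{"finger_gap":0.1},{"finger_gap":0.1}]' | python3 drive.py >/dev/null; echo '[{"finger_gap":0.1},{"finger_gap":0.1},{"finger_gap":0.1},{"finger_gap":0.1},{"finger_gap":0.1},{"finger_gap":0.1},{"finger_gap":0.1},{"finger_gap":0.1},{"finger_gap":0.1},{"finger_gap":0.1}]' | python3 drive.py >/dev/null; python3 w.py
echo '[{"finger_gap":0.1,"y":0.032},{"finger_gap":0.1,"y":0.064},{"finger_gap":0.1,"y":0.096},{"finger_gap":0.1,"y":0.096},{"finger_gap":0.1,"y":0.096},{"finger_gap":0.1,"y":0.096},{"finger_gap":0.1,"y":0.096},{"finger_gap":0.1,"y":0.096},{"finger_gap":0.1,"y":0.096},{"finger_gap":0.1,"y":0.096},{"finger_gap":0.1,"y":0.096}]' | python3 drive.py>/dev/null; python3 w.py; echo '[{"finger_gap":0.1,"y":0.048},{"finger_gap":0.1,"y":0.032},{"finger_gap":0.1,"y":0.016},{"finger_gap":0.1,"y":0.016},{"finger_gap":0.1,"y":0.016},{"finger_gap":0.1}]' | python3 drive.py>/dev/null; python3 w.py
```

```text
t 16.48 along -0.3002 across 0.4967 z 0.0364 yaw 0.1550 F along 12.30 across 2.11 z 9.30 open 0.183 grip 40.0
t 17.85 along -0.2414 across 0.4967 z 0.0365 yaw 0.1551 F along 3.28 across 0.43 z 7.97 open 0.184 grip 40.0
t 18.60 along -0.2337 across 0.4967 z 0.0365 yaw 0.1552 F along 3.49 across 0.54 z 7.57 open 0.180 grip 40.0
```

Converted, 0.001 m is 0.016.

```bash
echo '[{"finger_gap":0.1,"y":0.016},{"finger_gap":0.1,"y":0.016},{"finger_gap":0.1}]' | python3 drive.py>/dev/null; python3 w.py; echo '[{"finger_gap":0.1,"y":0.016},{"finger_gap":0.1}]' | python3 drive.py>/dev/null; python3 w.py; echo '[{"finger_gap":0.1,"y":0.008},{"finger_gap":0.1}]' | python3 drive.py>/dev/null; python3 w.py
```

```text
t 18.98 along -0.2317 across 0.4967 z 0.0365 yaw 0.1552 F along 2.32 across -0.32 z 6.44 open 0.182 grip 40.0
t 19.23 along -0.2307 across 0.4967 z 0.0365 yaw 0.1552 F along 3.42 across -0.35 z 7.06 open 0.183 grip 40.0
t 19.48 along -0.2303 across 0.4967 z 0.0365 yaw 0.1551 F along 2.76 across -0.77 z 6.31 open 0.184 grip 40.0
```

Not yet at the stop, as the spring still pulls. Creep further.

Converted, 0.001 m is 0.016.

```bash
echo '[{"finger_gap":0.1,"y":0.016},{"finger_gap":0.1}]' | python3 drive.py>/dev/null; python3 w.py; echo '[{"finger_gap":0.1,"y":0.0112},{"finger_gap":0.1}]' | python3 drive.py>/dev/null; python3 w.py; echo '[{"finger_gap":0.1,"y":0.0112},{"finger_gap":0.1}]' | python3 drive.py>/dev/null; python3 w.py
```

```text
t 19.73 along -0.2293 across 0.4967 z 0.0365 yaw 0.1552 F along 2.62 across 0.02 z 6.51 open 0.186 grip 40.0
t 19.98 along -0.2286 across 0.4966 z 0.0365 yaw 0.1551 F along 2.39 across -0.74 z 6.31 open 0.177 grip 40.0
t 20.23 along -0.2280 across 0.4967 z 0.0365 yaw 0.1551 F along 1.37 across 0.15 z 7.18 open 0.179 grip 40.0
```

Converted, 0.0007 m is 0.0112.

```bash
echo '[{"finger_gap":0.1,"y":0.0112},{"finger_gap":0.1}]' | python3 drive.py>/dev/null; python3 w.py; echo '[{"finger_gap":0.1,"y":0.0112},{"finger_gap":0.1}]' | python3 drive.py>/dev/null; python3 w.py; echo '[{"finger_gap":0.1,"y":0.0112},{"finger_gap":0.1}]' | python3 drive.py>/dev/null; python3 w.py
```

```text
t 20.48 along -0.2279 across 0.4967 z 0.0365 yaw 0.1553 F along -2.70 across -0.79 z 5.45 open 0.181 grip 40.0
t 20.73 along -0.2278 across 0.4967 z 0.0365 yaw 0.1555 F along -7.00 across -2.04 z 3.34 open 0.183 grip 40.0
t 20.98 along -0.2277 across 0.4968 z 0.0366 yaw 0.1555 F along -11.90 across -3.25 z 2.72 open 0.180 grip 40.0
```

At the hard stop. Relieve the preload, open and rise, then check.

Converted, -0.0017 m is -0.0272.

```bash
echo '[{"finger_gap":0.1,"y":-0.0272},{"finger_gap":0.1}]' | python3 drive.py>/dev/null; python3 w.py; echo '[{"finger_gap":0.42},{"finger_gap":0.42},{"finger_gap":0.42},{"finger_gap":0.42},{"finger_gap":0.42,"z":-0.48},{"finger_gap":0.42,"z":-0.64},{"finger_gap":0.42,"z":-0.64},{"finger_gap":0.42,"z":-0.64},{"finger_gap":0.42,"y":-0.8,"z":-0.32},{"finger_gap":0.42,"y":-0.8},{"finger_gap":0.42,"y":-0.8},{"finger_gap":0.42,"y":-0.8}]' | python3 drive.py 5; python3 w.py; echo '[{"finger_gap":0.42,"y":-0.8},{"finger_gap":0.42,"y":-0.8},{"finger_gap":0.42}]' | python3 drive.py>/dev/null
python3 - <<'E'
from h import *
t=eyes.get_image("top");s=eyes.get_image("side")
a=cv2.resize(t[230:285,175:290],None,fx=6,fy=6,interpolation=2)
cv2.imwrite("pics/m7.png",a)
for n,i,r in(("top",t,TR),("side",s,SR)):
    for c in(GREEN,RED):
        for b in blobs(i,*c,r):print(n,b)
for b in blobs(t,*BLACK,TR,30):print(b)
E
```

```text
t 21.23 along -0.2279 across 0.4967 z 0.0365 yaw 0.1549 F along -0.91 across -0.64 z 6.56 open 0.179 grip 40.0
time: 22.72
ee_pos: [0.5563, -0.3472, 0.2056]
eef_rot: [[-0.988, -0.155, 0.0], [-0.155, 0.988, 0.0], [-0.0, 0.0, -1.0]]
force: [-0.2, -0.4, 0.2]
opening: 0.419
grasp_force: 0.0
t 22.73 along -0.4289 across 0.4961 z 0.2056 yaw 0.1553 F along -0.38 across -0.31 z 0.24 open 0.419 grip 0.0
top (array([223.69230769, 267.03846154]), array([221, 264,   7,   6,  26]))
top (array([223.26923077, 249.        ]), array([220, 245,   7,   9,  52]))
side (array([212.2       , 182.93333333]), array([210, 182,   6,   4,  15]))
side (array([228.46590909, 173.53409091]), array([225, 167,   9,  14,  88]))
(array([282.21969697, 246.8030303 ]), array([278, 234,   9,  27, 132]))
(array([257.82692308, 251.82692308]), array([255, 242,   6,  21,  52]))
(array([190.42424242, 263.84848485]), array([189, 254,   4,  20,  33]))
```

View pics/m7.png

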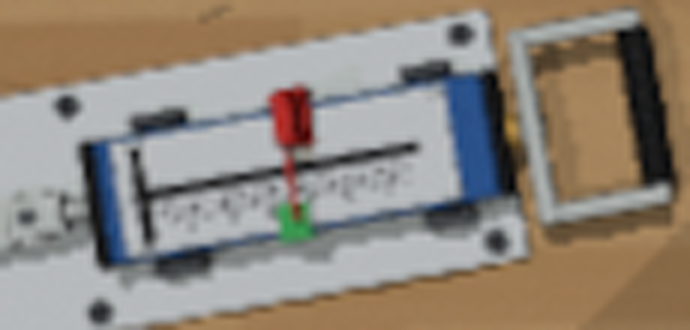

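The red pointer (293,200) ends in the middle of the green clip (295,222). The index is home at (142,195), and the bar and clip are where they began.

```bash
python3 -c "
from rig import ctrl, eyes, probe_bus
print(ctrl.close_job())"
```

```text
the job is handed in; nothing more can be done
None
```

I handed the job in at about 23 s: I zeroed the pointer against the index, held the pull in the green band for over two seconds and eased the handle fully home. In the last pictures the red pointer stands mid-band, the green clip hasn't moved, and the arm never went near the notebook or bottle.

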